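Lock the lid of the cocoa nib tub

TASK

Lock the lid of the cocoa nib tub: with your fingertips, push the red pin to turn the steel disc until its slot lines up with the brass bar, then push the bar by its black grip through the slot until it is fully home. Push gently, grasp or pick up nothing, leave the loose things on and around the tub where they are, and finish clear of everything.

Things in the scene. Friction and masses are not known exactly. Their poses are not given: they have to be found in the camera images.
- tub: White plastic tub with a blue lid, 270 x 360 mm, lid top 100 mm above the table; fixed. Origin: centre of its underside; z up, y along its length. The lock lies on the lid's centre line (tub x = 0), the bar sliding to tub +y: first a channel (34 mm wide, sides 18 mm above the lid) with bar and grip, then the disc (axis at tub y = +85 mm), then a dark keeper that takes the bar's nose
- lock_axis (a point): Point on the upright turning axis of the disc, level with the disc's top face, 24 mm above the lid. Steel disc 80 mm across; a slot 24 mm wide and 18 mm deep with a black floor runs straight across it through the axis, open at both ends. The keeper stands 28 mm above the lid, its near face 52 mm past this axis
- disc_joint (a joint): Disc angle, rad, growing counter-clockwise seen from above. At 0 and at pi (equally good) the slot lies along the bar; the pin is then on the tub +x side (0) or -x side (pi) of the axis, at pi/2 on the keeper side (+y). Starts 0.55 to 2.59, turns from -0.35 to 3.49, stays where it is left; friction 0.08 N m (3 N at the pin; over 40 N is forcing)
- pin_top (a point): Centre of the top of the red upright pin on the disc, 26 mm from the disc axis, square to the slot; pin 12 mm in diameter, standing 34 mm above the disc's top face (top 58 mm above the lid)
- bar_joint (a joint): Travel of the brass bar to tub +y, m: starts 0 to 0.012, fully home at 0.124 (a hard stop). Friction about 2 N: 5 to 15 N is ample, over 40 N on it is squeezing or forcing; stays put. Bar 16 mm wide, 12 mm thick, 120 mm long, round nose; at 0 the nose is 64 mm from the disc axis, 24 mm short of the disc's rim. It passes only with the slot lined up within about 0.1 rad
- grip_top (a point): Centre of the top of the bar's black grip: an upright plate 40 mm wide (tub x), 10 mm thick (tub y), 20 to 56 mm above the lid, at the tail of the bar. Push its tail face (-y). Bar home: the grip meets two aluminium ears (34 mm above the lid) and this point is 55 mm short of the disc axis
- disc: The steel disc with its red pin; origin on its axis at the lid top, x from the axis to the pin, y along the slot, z up
- bar: The brass bar with its black grip; origin at the lid top under the tail end of the bar, y along the bar to its nose, z up. The bar lies 8 to 20 mm above the lid
- tin: Small yellow tin, 48 mm in diameter, 42 mm high, loose on the lid; origin under its centre
- brush: Pastry brush, 160 mm long, lying loose on the lid; origin under its middle
- scoop: Aluminium nib scoop, 45 mm high, loose on the table beside the tub; origin under the back of its pan
- mould: Chocolate mould, 130 x 90 x 14 mm, loose on the table; origin under its centre
- jar: Brown jar with a black cap, 68 mm in diameter, 100 mm high, loose on the table; origin under its centre
- cup: White cup, 72 mm across, 80 mm high, loose on the table; origin under its centre

How it is judged:
On the way, in this order (a step that is already met when the one before it is completed fails the run):
1. the disc is turned so that its slot lines up with the bar, either way round (within 0.14 rad) ((value of joint disc_joint between -0.14 and 0.14 rad or value of joint disc_joint between 3.0016 and 3.2816 rad)), for 0.2 s.
2. the bar is pushed through the slot until home (within 5 mm) (value of joint bar_joint above 0.119 m), for 0.2 s.
At the end, for the whole second after the job is handed in: The bar rests within 5 mm of fully home (joint above 0.119 m), through the disc's slot, the disc within 0.14 rad of lined up (at 0 or pi), and every loose thing within 30 mm of where it started ((value of joint disc_joint between -0.14 and 0.14 rad or value of joint disc_joint between 3.0016 and 3.2816 rad) and value of joint bar_joint above 0.119 m and not (distance of any of tin, brush, scoop, mould, jar, cup from where it was at the start of the episode above 0.03 m) and velocity of joint bar_joint between -0.01 and 0.01 m/s); the robot touches nothing.
It fails at once if a loose thing is picked up, carried or knocked more than 30 mm away (distance of any of tin, brush, scoop, mould, jar, cup from where it was at the start of the episode above 0.03 m).
It fails at once if the disc or its pin is squeezed or forced with more than 40 N (contact force between the fingers and disc above 40 N).
It fails at once if the bar or its grip is squeezed or forced with more than 40 N (contact force between the fingers and bar above 40 N).
It also fails if it takes over 48 s, if anything falls off the work surface, if the arm or the gripper's body presses on something with over 40 N, if the wrist force passes 120 N, or if a joint passes its speed limit or range.

ROBOT

A 7-joint arm with a two-finger parallel gripper is mounted at the origin on the work surface. World frame = base frame: x ahead of the robot, y to its left, z up, the work surface at z = 0. Lengths are in m, angles in rad, forces in N, time in s.
With the tool pointing down it reaches from about 0.425 to 0.925 m from the base axis. Payload 6.8 kg.
Tool frame: the origin (TCP) lies on the centre line of the jaws, within the pads' length; the fingertips stand 8 mm ahead of it and the grasp point (between the pads) lies 11 mm behind it (bot.tips_ahead is the distance from the TCP to the fingertips, in m); z points along the fingers, y is the line along which they close (so a half turn about z gives the same grasp; the last joint's range is limited). The gripper opens to 85 mm and grips with 20 to 120 N. Pads are 22 mm wide; open, the fingers measure 114 mm over their backs; the gripper's body (76 mm by 85 mm) begins 54 mm behind the grasp point. The pads swing forward as they close: fully open they stand 13 mm farther back than shut.
Start: joints at [1.077, 0.477, 0.022, 1.555, -0.011, 1.109, -0.083], TCP at [0.254, -0.625, 0.239] pointing down, gripper open.
Joint ranges: [-2.96, 2.96], [-0.34, 2.1], [-1.41, 1.46], [0.24, 2.44], [-1.37, 4.51], [0.17, 1.92], [-2.96, 2.96]. Speed limits (rad/s): [2.39, 2.39, 3.14, 3.14, 3.14, 3.14, 3.14].

INTERFACE

Orientations are given as a unit quaternion [w, x, y, z].
In Python, from station import bot gives the robot as it stands.
- The arm moves only by the tool send_rows, never from a script. Its argument "deltas" is text: rows parted by semicolons, each of 4 numbers parted by spaces: the shift along the tool's x, y, z in m, then the turn about the tool's z in degrees. In form: x y z spin; .... A call has 1 to 5 rows; each row is the pose to reach, as a shift and turn from the pose commanded when the call began, along the tool's axes at that moment; what a row does not reach only later rows make up. A row lasts 1/10 s, in which the tool goes at most 50 mm and 8.59 degrees, less where a joint would pass 70% of its speed; a pose out of reach is approached as far as the arm can. A call with a gripper value outside its range is refused whole. "claw" is the opening, from 0 (shut) to 1 (fully open), set as the call begins (left out, the last holds). The fingers move at their own pace and stop on an object; "force" is the grip in N (left out, the last holds). Time passes only in rows, so rows that repeat a pose let the fingers close. It gives the time, the measured TCP pose, the force, the opening and the grip force at its end, in the units of the state.
- bot.get_obs(): the state, without advancing time (a new reading comes with each control period).
- bot.read_camera(name): name is "scene" or "top" or "wrist"; returns a dict with "img" (480x640x3 uint8, red, green, blue), "depth" (480x640 float32, m along the optical axis (not along the pixel's ray), 0 where there is no reading), "fx", "fy", "cx", "cy" (pixels), "camera_from_world" (4x4, takes a point from world to camera coordinates). Camera axes: x right, y up, looking along -z (the intrinsics and any distortion apply to the point x, -y, -z); pixel columns grow to the right and rows downward; lengths in m; the calibration is good to about 2 mm. The wrist camera is an equidistant fisheye: a pixel r from the principal point sees the ray r / f radians off the axis. A picture is of the moment at which its call begins.
- bot.hand_in(): hands the job in; it is judged then, once.
Trained networks look in a picture, given as the dict that the camera call returned (one of the last four; its "shot" number tells which), for a name from the list of things; names that differ only in an ending like _2 or _b are one class to them, and where a whole thing is asked for, a point or a joint stands for the part that bears it (a point fixed in the world has none). Each returns a list of dicts, best first, with "confidence" (0 to 1); they miss things now and then, are a little off and sometimes report something else, mostly with a low value. They report only what shows in the picture. A call takes as long as a camera call.
- bot.masks_of(picture, query): "mask" (480x640 bool, what is visible of it).
- bot.landmark_of(picture, query): "xyz" ([x, y, z] in m, in world coordinates, good to about 4 mm: a listed point, or the origin of a listed thing).
The state is a dict: "t": time; "q": joint angles; "joint_vel": joint speeds; "joint_torque": joint torques, N m; "eef_pos": TCP position; "tool_rot": TCP orientation; "contact_force": force on the tool from outside, world axes, zero at the start; "torque": the same for the moment, N m; "gripper_width": opening from 0.0 (shut) to 1.0 (fully open); "grasp_force": force on a finger pad.
Only numpy, scipy, OpenCV 4.12 (cv2) and the standard library are available. Lean on these libraries where they do the work, as an engineer would, in place of code of your own. Each camera call takes 0.05 s, during which the arm holds its last target. There are 200 camera calls.

## Working session

There is one attempt and no reset: what is moved stays moved. The work goes in short steps, Python scripts to look and compute and a tool call to move; the robot and the scene stay as the last step left them, time stands still between calls to the robot, and variables do not carry over. Pictures are saved under pics/ and viewed, at most 10 in all, crops included, and the job is handed in when it is done.

Besides the shell and the picture viewer there is one more tool, called as name(argument=value, ...) on one line, values as JSON. send_rows: Moves the arm, as the interface text tells. Its arguments: {"type":"object","properties":{"deltas":{"type":"string"},"claw":{"type":"number"},"force":{"type":"number"}},"required":["deltas"]}

```bash
mkdir -p pics; cat > h.py <<'E'
import numpy as np,cv2
from station import bot
from scipy.spatial.transform import Rotation as R
def save(p,n): cv2.imwrite(f'pics/{n}.png',cv2.cvtColor(p['img'],cv2.COLOR_RGB2BGR))
def pose():
    o=bot.get_obs(); q=o['tool_rot']; return np.array(o['eef_pos']),R.from_quat([q[1],q[2],q[3],q[0]]).as_matrix(),o
def proj(p,X):
    c=np.array(p['camera_from_world'])@np.r_[X,1]; return p['fx']*c[0]/-c[2]+p['cx'],p['cy']+p['fy']*c[1]/c[2]
E
python3 - <<'E'
from h import *
for n in ['top','scene']:
    p=bot.read_camera(n); save(p,n+'1')
    for k in ['tub','lock_axis','pin_top','grip_top','disc','bar','tin','brush','scoop','mould','jar','cup']:
        for r in bot.landmark_of(p,k)[:1]: print(n,k,np.round(r['xyz'],4),round(r['confidence'],2))
P,M,o=pose();print(P,M.round(3),o['t'],o['gripper_width'],bot.tips_ahead)
E
```

```text
top tub [ 0.5451  0.0467 -0.0025] 0.79
top lock_axis [0.5307 0.1275 0.1224] 0.94
top pin_top [0.5231 0.1489 0.1565] 0.93
top grip_top [ 0.5689 -0.0441  0.1555] 0.62
top disc [0.5266 0.1251 0.0994] 0.94
top bar [ 0.5729 -0.0526  0.1042] 0.71
top tin [ 0.4816 -0.0462  0.1   ] 0.53
top brush [0.6456 0.0135 0.0994] 0.88
top scoop [ 0.3937 -0.4345 -0.0034] 0.6
top mould [0.59   0.4402 0.0011] 0.88
top jar [0.4505 0.4771 0.0008] 0.75
top cup [ 0.6197 -0.4076 -0.0029] 0.87
scene lock_axis [0.5275 0.1209 0.125 ] 0.84
scene pin_top [0.5257 0.1483 0.1578] 0.9
scene grip_top [ 0.5684 -0.0456  0.1573] 0.56
scene disc [0.5301 0.126  0.0999] 0.74
scene bar [ 0.5689 -0.0535  0.0955] 0.97
scene tin [ 0.4892 -0.0492  0.0967] 0.76
scene brush [0.6499 0.0206 0.1024] 0.82
scene scoop [ 0.3906 -0.4418 -0.0005] 0.9
scene mould [0.5949 0.4396 0.0022] 0.96
scene jar [ 0.4501  0.4758 -0.0022] 0.86
scene cup [ 0.6188 -0.4099  0.0023] 0.87
[ 0.25401274 -0.62538071  0.23927646] [[ 0.927  0.376 -0.   ]
 [ 0.376 -0.927  0.   ]
 [ 0.    -0.    -1.   ]] 1.3 0.997585634180316 0.008
```

View pics/top1.png

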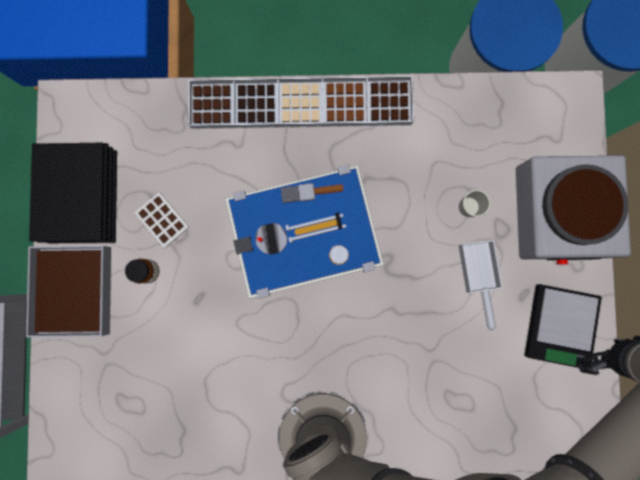

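View pics/scene1.png

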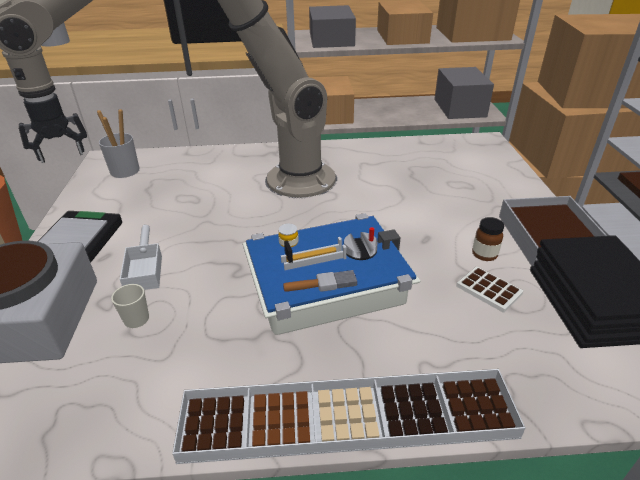

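The lid shows blue at (305,230) in the top view. The disc is at (271,238), with the pin at (261,240) on the keeper side, so the disc angle is about pi/2. The bar and grip run to (340,222), the tin is at (339,254) and the brush at (312,190). I'm approaching above the lock with the fingers shut.

send_rows(deltas="0.035 -0.032 -0.01 0; 0.07 -0.065 -0.03 0; 0.105 -0.097 -0.05 0; 0.14 -0.13 -0.06 0; 0.175 -0.16 -0.06 0", claw=0)

```text
t: 1.8
eef_pos: [0.357, -0.4103, 0.3014]
tool_rot: [0.002, 0.982, 0.191, 0.001]
contact_force: [0.4, 0.0, -0.3]
gripper_width: 0.142
grasp_force: 0.0
```

send_rows(deltas="0.035 -0.032 0 0; 0.07 -0.065 0 0; 0.105 -0.097 0 0; 0.14 -0.13 0 0; 0.175 -0.16 0 0")

```text
t: 2.3
eef_pos: [0.4583, -0.1952, 0.2997]
tool_rot: [0.0, 0.981, 0.192, 0.0]
contact_force: [1.2, -1.0, -1.3]
gripper_width: -0.001
grasp_force: 0.0
```

send_rows(deltas="0.035 -0.032 0 2; 0.07 -0.065 0 4; 0.105 -0.097 0 6; 0.14 -0.13 0 8; 0.175 -0.16 0 9")

```text
t: 2.8
eef_pos: [0.5603, 0.0189, 0.2996]
tool_rot: [0.0, 0.994, 0.114, 0.0]
contact_force: [1.1, -0.3, -0.8]
gripper_width: 0.001
grasp_force: 0.0
```

```bash
python3 - <<'E'
from h import *
acc={}
for n in ['wrist','scene','wrist','top','wrist']:
    p=bot.read_camera(n)
    for k in ['lock_axis','pin_top','grip_top','disc','bar','tin']:
        for r in bot.landmark_of(p,k)[:1]:
            print(n,k,np.round(r['xyz'],4),round(r['confidence'],2))
            if r['confidence']>.5: acc.setdefault(k,[]).append(r['xyz'])
    if n=='wrist': save(p,'w1')
    if n=='top':
      d=p['depth'];T=np.linalg.inv(p['camera_from_world']);v,u=np.mgrid[:480,:640]
      X=np.stack([(u-p['cx'])/p['fx']*d,-(v-p['cy'])/p['fy']*d,-d],-1)@T[:3,:3].T+T[:3,3]
      im=p['img'].astype(int); b=(im[...,2]>im[...,0]+60)&(abs(X[...,2]-.1)<.012)&(abs(X[...,1])<.4)
      pts=X[b][:,:2].astype(np.float32);print(len(pts),cv2.minAreaRect(pts),np.median(X[b][:,2]))
for k in acc: print(k,np.mean(acc[k],0).round(4))
P,M,o=pose();print(P,M.round(3))
E
```

```text
wrist lock_axis [0.5311 0.1262 0.1214] 0.85
wrist pin_top [0.5275 0.1515 0.1575] 0.94
wrist grip_top [ 0.5667 -0.0472  0.1543] 0.95
wrist disc [0.5293 0.1298 0.0986] 0.89
wrist bar [ 0.57   -0.0541  0.1014] 0.64
wrist tin [ 0.4859 -0.0457  0.1016] 0.56
scene lock_axis [ 0.4506  0.4752 -0.0007] 0.71
scene pin_top [0.5241 0.1511 0.1583] 0.86
scene grip_top [ 0.569  -0.0458  0.155 ] 0.92
scene disc [0.5309 0.1274 0.0996] 0.6
scene bar [ 0.5701 -0.0511  0.0973] 0.64
scene tin [ 0.4853 -0.0464  0.0989] 0.83
wrist lock_axis [0.5336 0.1278 0.1212] 0.81
wrist pin_top [0.5279 0.1516 0.1603] 0.7
wrist grip_top [ 0.5647 -0.0473  0.1494] 0.94
wrist bar [ 0.5709 -0.0551  0.0979] 0.87
wrist tin [ 0.4864 -0.0476  0.0997] 0.97
top lock_axis [0.5284 0.1241 0.1248] 0.95
top pin_top [0.5254 0.1494 0.156 ] 0.88
top disc [0.53   0.1262 0.1018] 0.58
top bar [0.529  0.1256 0.1246] 0.34
5872 ((0.548279345035553, 0.043285444378852844), (0.2528785467147827, 0.34021177887916565), 13.14710521697998) 0.10070198280216458
wrist lock_axis [0.5345 0.1245 0.1205] 0.83
wrist pin_top [0.5268 0.152  0.1584] 0.97
wrist grip_top [ 0.5688 -0.0443  0.1532] 0.63
wrist disc [0.528  0.1275 0.101 ] 0.71
wrist bar [ 0.5688 -0.0563  0.0982] 0.78
wrist tin [ 0.4849 -0.0466  0.1013] 0.74
lock_axis [0.5156 0.1956 0.0974]
pin_top [0.5263 0.1511 0.1581]
grip_top [ 0.5673 -0.0462  0.153 ]
disc [0.5296 0.1277 0.1003]
bar [ 0.57   -0.0542  0.0987]
tin [ 0.4856 -0.0466  0.1004]
[0.55982058 0.01686375 0.29932143] [[ 0.974  0.227  0.   ]
 [ 0.227 -0.974 -0.   ]
 [ 0.     0.    -1.   ]]
```

View pics/w1.png

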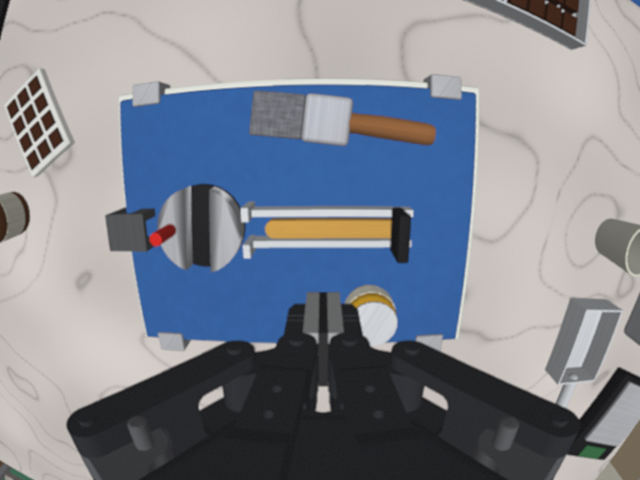

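The picture shows the slot lying across the bar (disc at (201,227), pin top at (156,239) on the keeper side). The bar and grip are at (400,235), and the tool is already aligned with the tub at 13.1° yaw. I'll place the fingers on the pin's tub -x side and push it towards +x, which takes the disc angle to 0.

send_rows(deltas="-0.009 -0.046 0 0; -0.018 -0.092 0 0; -0.026 -0.139 0.02 0; -0.026 -0.139 0.06 0; -0.026 -0.139 0.09 0")

```text
t: 5.05
eef_pos: [0.5019, 0.1482, 0.2082]
tool_rot: [-0.0, 0.993, 0.116, 0.0]
contact_force: [-0.3, -0.5, 0.5]
gripper_width: 0.005
grasp_force: 0.0
```

send_rows(deltas="0 0 0.03 0; 0 0 0.05 0; 0 0 0.06 0; 0 0 0.06 0")

```text
t: 5.45
eef_pos: [0.5023, 0.1461, 0.1483]
tool_rot: [0.0, 0.993, 0.114, -0.001]
contact_force: [-1.1, -0.2, -0.4]
gripper_width: -0.002
grasp_force: 0.0
```

```bash
cat >> h.py <<'E'
A=np.array([.5298,.1265]);c,s=np.cos(np.radians(13.15)),np.sin(np.radians(13.15))
def tub(X): d=np.array(X)[:2]-A; return np.round(1000*np.array([d[0]*c+d[1]*s,-d[0]*s+d[1]*c]),1)
def look(cams,ks=('pin_top','lock_axis','disc')):
    P,M,o=pose();print('tool',tub(P),P.round(4),o['t'],np.round(o['contact_force'],1))
    for n in cams:
        p=bot.read_camera(n)
        for k in ks:
            for r in bot.landmark_of(p,k)[:1]: print(n,k,tub(r['xyz']),np.round(r['xyz'][2],3),round(r['confidence'],2))
    return p
E
python3 - <<'E'
from h import *
p=look(['top','scene','wrist']);save(p,'w2')
E
```

```text
tool [-22.3  25.4] [0.5023 0.1461 0.1483] 5.45 [-1.1 -0.2 -0.4]
top pin_top [-4.2 23.3] 0.154 0.73
top lock_axis [-2.2  0.7] 0.125 0.8
top disc [-2.4  0.4] 0.102 0.81
scene pin_top [-0.5 24.6] 0.157 0.69
scene lock_axis [-1.8 -6.9] 0.124 0.96
scene disc [1.6 0.8] 0.101 0.82
wrist pin_top [ 4.9 25.4] 0.157 0.68
wrist lock_axis [2.8 0.5] 0.12 0.68
wrist disc [-1.9 -0.7] 0.099 0.84
```

View pics/w2.png

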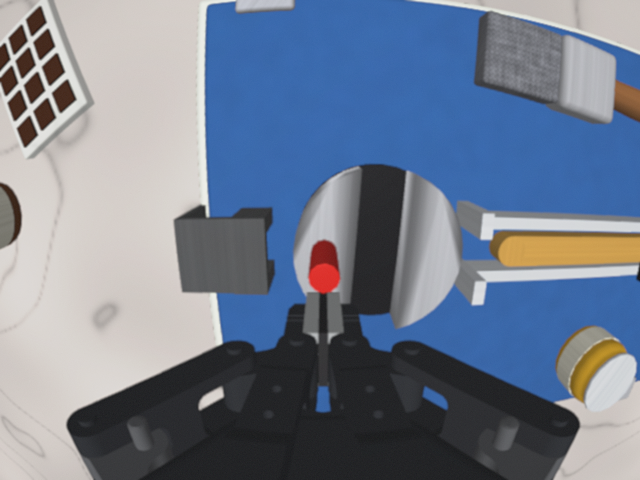

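The picture shows the pin top at (324,277) directly ahead of the shut fingertips at (323,310), with the disc at (378,245). Next is the first push.

send_rows(deltas="0.004 0 0 0; 0.008 0 0 0; 0.012 0.001 0 0; 0.015 0.002 0 0; 0.018 0.003 0 0")

```text
t: 6.55
eef_pos: [0.5202, 0.1485, 0.1489]
tool_rot: [-0.0, 0.993, 0.115, -0.001]
contact_force: [-4.9, 1.5, 1.6]
gripper_width: 0.001
grasp_force: 2.2
```

send_rows(deltas="0.002 0.001 0 0; 0.004 0.003 0 0; 0.006 0.005 0 0; 0.008 0.007 0 0; 0.01 0.009 0 0")

```text
t: 7.05
eef_pos: [0.5317, 0.1413, 0.1487]
tool_rot: [-0.0, 0.993, 0.114, -0.001]
contact_force: [-5.3, 1.2, 0.9]
gripper_width: 0.001
grasp_force: 3.0
```

```bash
python3 - <<'E'
from h import *
p=look(['top','scene','wrist']);save(p,'w3')
E
```

```text
tool [ 5.3 14. ] [0.5317 0.1413 0.1487] 7.05 [-5.3  1.2  0.9]
top lock_axis [-0.9 -3.2] 0.124 0.58
top disc [ -31.6 -544.2] -0.002 0.71
scene pin_top [20.9  8.4] 0.158 0.75
scene lock_axis [-2.2 -5.3] 0.126 0.69
scene disc [1.1 1.1] 0.1 0.89
wrist pin_top [25.  13.1] 0.159 0.82
wrist lock_axis [ 2.  -0.2] 0.122 0.71
wrist disc [-3.1 -1.8] 0.1 0.87
```

View pics/w3.png

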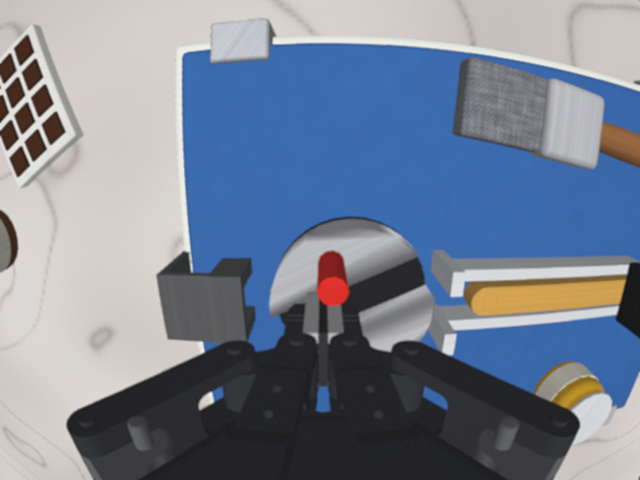

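The slot is about 25° short, with the pin at (333,290). I'm moving round to the pin's keeper side.

send_rows(deltas="-0.004 0 0 0; -0.005 -0.014 0 0; -0.004 -0.026 0 0; 0.008 -0.026 0 0; 0.02 -0.026 0 0")

```text
t: 8.15
eef_pos: [0.5479, 0.1721, 0.1498]
tool_rot: [-0.0, 0.993, 0.115, 0.001]
contact_force: [-0.2, 0.0, 0.7]
gripper_width: -0.003
grasp_force: 0.0
```

send_rows(deltas="0 0.004 0 0; 0 0.008 0 0; 0 0.011 0 0; 0 0.014 0 0; 0 0.017 0 0")

```text
t: 8.65
eef_pos: [0.551, 0.1567, 0.1497]
tool_rot: [-0.002, 0.993, 0.115, 0.001]
contact_force: [3.3, 8.4, -2.6]
gripper_width: -0.001
grasp_force: 3.3
```

```bash
python3 - <<'E'
from h import *
p=look(['top','scene','wrist']);save(p,'w4')
E
```

```text
tool [27.5 24.6] [0.551  0.1567 0.1497] 8.65 [ 3.3  8.4 -2.6]
top lock_axis [-3.1 -0.3] 0.124 0.72
scene pin_top [20.9  5.2] 0.161 0.75
scene lock_axis [-3.5 -7.2] 0.126 0.71
scene disc [1.6 1.6] 0.098 0.69
wrist pin_top [28.7  4.6] 0.161 0.84
wrist lock_axis [ 2.9 -0.3] 0.119 0.81
```

View pics/w4.png

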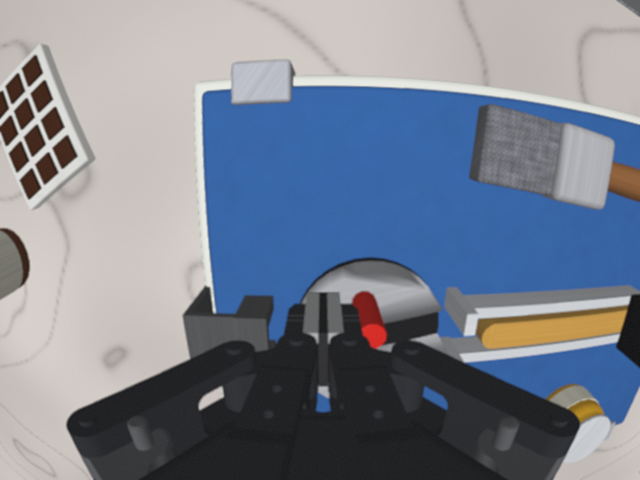

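Contact is made and the slot is nearly aligned (pin top at (373,335)). I'll push about 4 mm more.

send_rows(deltas="0 0.001 0 0; 0 0.002 0 0; 0 0.003 0 0; 0 0.004 0 0; 0 0.004 0 0")

```text
t: 9.75
eef_pos: [0.5522, 0.1518, 0.15]
tool_rot: [-0.001, 0.993, 0.114, 0.002]
contact_force: [2.7, 4.9, -0.3]
gripper_width: -0.003
grasp_force: 2.0
```

send_rows(deltas="0 -0.01 0 0; 0.005 -0.02 -0.02 0; 0.005 -0.02 -0.06 0; 0 0.01 -0.1 0; -0.025 0.06 -0.13 0")

```text
t: 10.25
eef_pos: [0.5444, 0.1002, 0.2758]
tool_rot: [-0.001, 0.993, 0.116, 0.002]
contact_force: [1.1, -0.9, 0.4]
gripper_width: -0.004
grasp_force: 0.0
```

send_rows(deltas="0 0.04 0 0; 0 0.08 0 0; 0 0.1 0 0; 0 0.1 0 0")

```text
t: 10.65
eef_pos: [0.5658, -0.0039, 0.2724]
tool_rot: [0.001, 0.994, 0.111, -0.001]
contact_force: [-0.2, 0.0, 0.8]
gripper_width: -0.003
grasp_force: 0.0
```

```bash
python3 - <<'E'
from h import *
p=look(['top','scene','wrist','wrist'],('pin_top','lock_axis','grip_top'));save(p,'w5')
E
```

```text
tool [   5.4 -135.2] [ 0.5658 -0.0039  0.2724] 10.65 [-0.2  0.   0.8]
top pin_top [24.8 -3.5] 0.155 0.67
top lock_axis [ 0.2 -0. ] 0.124 0.78
scene pin_top [23.2 -0.7] 0.159 0.94
scene lock_axis [-3.4 -3.7] 0.128 0.57
scene grip_top [  -0.6 -174.8] 0.156 0.85
wrist pin_top [28.9 -0.1] 0.159 0.83
wrist lock_axis [ 2.8 -0.2] 0.121 0.67
wrist grip_top [   0.2 -177.8] 0.153 0.93
wrist pin_top [27.9  1.4] 0.16 0.82
wrist lock_axis [ 1.5 -2.4] 0.12 0.69
wrist grip_top [  -2.1 -180. ] 0.152 0.64
```

View pics/w5.png

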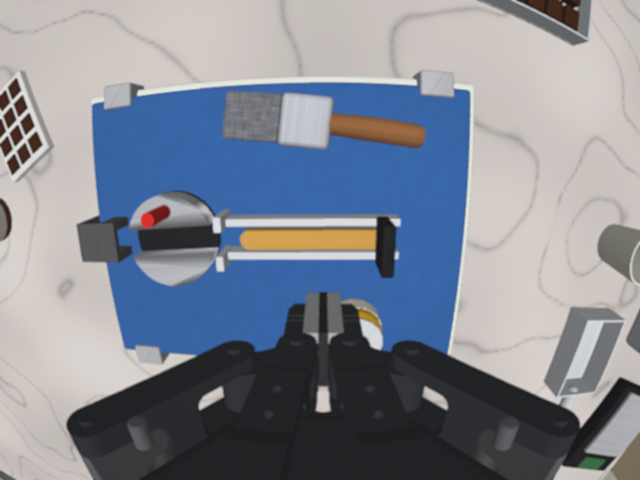

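The slot (centre (178,238)) looks aligned with the bar. I'll check its angle numerically.

```bash
python3 - <<'E'
from h import *
p=bot.read_camera('wrist');im=p['img'].astype(int)
T=np.linalg.inv(p['camera_from_world'])
def ang(mask,z):
    m=cv2.connectedComponentsWithStats(mask.astype(np.uint8));i=1+np.argmax(m[2][1:,4]);v,u=np.nonzero(m[1]==i)
    x=(u-p['cx'])/p['fx'];y=(v-p['cy'])/p['fy'];r=np.hypot(x,y);k=np.sin(r)/r
    d=np.stack([x*k,-y*k,-np.cos(r)],-1)@T[:3,:3].T
    X=T[:3,3]+d*((z-T[2,3])/d[:,2])[:,None]
    t=np.array([(tub(q)) for q in X],np.float32)
    print(len(t),t.mean(0),cv2.minAreaRect(t)); 
    for lo in range(int(t[:,1].min()),int(t[:,1].max()),10):
        g=t[(t[:,1]>=lo)&(t[:,1]<lo+10)]; print(lo,np.percentile(g[:,0],[3,97]).round(1) if len(g) else None)
H=np.zeros((480,640),bool);H[215:265,137:218]=1
ang(H&(im.max(2)<60),.12)
H[:]=0;H[215:265,225:378]=1
ang(H&(im[...,0]>im[...,2]+60),.12)
E
```

```text
1529 [ 0.03603935 -6.465989  ] ((0.10556793212890625, -6.13189697265625), (18.153114318847656, 73.7568588256836), 2.9401004314422607)
-42 [-6.5 10. ]
-32 [-7.1  9.3]
-22 [-8.   8.6]
-12 [-8.   8.6]
-2 [-8.9  7.9]
8 [-8.9  7.2]
18 [-9.8  7.3]
28 [-9.4  6.5]
2730 [  -1.1548727 -117.82954  ] ((-1.1067399978637695, -117.25668334960938), (17.468887329101562, 110.1410140991211), 0.5124709010124207)
-172 [-9.   6.9]
-162 [-9.   6.9]
-152 [-9.   6.9]
-142 [-8.9  6.9]
-132 [-8.9  6.9]
-122 [-8.9  6.9]
-112 [-9.7  6.9]
-102 [-9.7  7. ]
-92 [-9.7  7. ]
-82 [-9.7  7.1]
-72 [-8.9  6.3]
```

The disc angle is about +0.045 rad, inside the tolerance. I'm descending behind the grip.

send_rows(deltas="-0.003 0.04 0 0; -0.006 0.077 0 0; -0.006 0.077 0.04 0; -0.006 0.077 0.08 0; -0.006 0.077 0.11 0")

```text
t: 12.0
eef_pos: [0.5768, -0.0763, 0.1607]
tool_rot: [-0.0, 0.994, 0.114, -0.001]
contact_force: [-0.6, 0.8, -0.8]
gripper_width: 0.002
grasp_force: 0.0
```

send_rows(deltas="0 0 0.007 0; 0 0 0.014 0; 0 0 0.014 0")

```text
t: 12.3
eef_pos: [0.5782, -0.0756, 0.1494]
tool_rot: [0.0, 0.993, 0.114, 0.0]
contact_force: [0.1, -0.3, -0.5]
gripper_width: -0.002
grasp_force: 0.0
```

```bash
python3 - <<'E'
from h import *
p=look(['wrist','scene'],('grip_top','tin'))
E
```

```text
tool [   1.1 -207.9] [ 0.5782 -0.0756  0.1494] 12.3 [ 0.1 -0.3 -0.5]
wrist grip_top [  -1.7 -178.4] 0.153 0.76
scene grip_top [  -4.5 -173. ] 0.157 0.64
scene tin [ -81.2 -158.6] 0.097 0.73
```

send_rows(deltas="0 -0.006 0 0; 0 -0.012 0 0; 0 -0.018 0 0; 0 -0.024 0 0; 0 -0.03 0 0")

```text
t: 13.1
eef_pos: [0.5709, -0.0462, 0.149]
tool_rot: [0.0, 0.993, 0.114, 0.0]
contact_force: [0.3, -2.4, 1.8]
gripper_width: 0.0
grasp_force: 1.1
```

send_rows(deltas="0 -0.006 0 0; 0 -0.012 0 0; 0 -0.018 0 0; 0 -0.024 0 0; 0 -0.03 0 0")

```text
t: 13.6
eef_pos: [0.564, -0.0168, 0.1488]
tool_rot: [0.0, 0.993, 0.114, 0.0]
contact_force: [-0.5, -2.9, 3.5]
gripper_width: 0.002
grasp_force: 1.1
```

```bash
python3 - <<'E'
from h import *
p=look(['scene','wrist'],('grip_top','pin_top'));save(p,'w6')
E
```

```text
tool [   0.7 -147.3] [ 0.564  -0.0168  0.1488] 13.6 [-0.5 -2.9  3.5]
scene grip_top [  -4.4 -128.4] 0.158 0.62
scene pin_top [27.2 -0.4] 0.158 0.6
wrist grip_top [  -4.9 -123.3] 0.154 0.76
wrist pin_top [26.4  0.4] 0.154 0.7
```

View pics/w6.png

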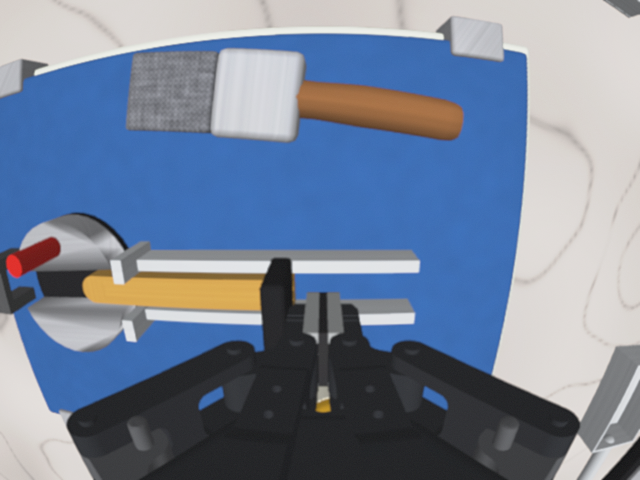

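The nose at (95,288) is entering the slot at (65,285), and the push force is about 3 N. I'll continue.

send_rows(deltas="0 -0.006 0 0; 0 -0.012 0 0; 0 -0.018 0 0; 0 -0.024 0 0; 0 -0.03 0 0")

```text
t: 14.4
eef_pos: [0.5568, 0.0124, 0.1486]
tool_rot: [0.0, 0.993, 0.114, -0.0]
contact_force: [0.6, -2.3, -2.6]
gripper_width: -0.001
grasp_force: 1.1
```

send_rows(deltas="0 -0.006 0 0; 0 -0.012 0 0; 0 -0.018 0 0; 0 -0.024 0 0; 0 -0.03 0 0")

```text
t: 14.9
eef_pos: [0.5501, 0.0416, 0.1488]
tool_rot: [0.0, 0.993, 0.114, -0.0]
contact_force: [-0.8, -2.5, -1.1]
gripper_width: -0.0
grasp_force: 1.1
```

send_rows(deltas="0 -0.002 0 0; 0 -0.004 0 0; 0 -0.006 0 0; 0 -0.008 0 0")

```text
t: 15.3
eef_pos: [0.5486, 0.0488, 0.1489]
tool_rot: [0.0, 0.993, 0.114, -0.0]
contact_force: [-1.5, -2.4, -0.6]
gripper_width: -0.002
grasp_force: 1.0
```

send_rows(deltas="0 -0.001 0 0; 0 -0.002 0 0; 0 -0.003 0 0; 0 -0.004 0 0")

```text
t: 15.7
eef_pos: [0.5477, 0.0528, 0.1488]
tool_rot: [0.0, 0.993, 0.114, 0.0]
contact_force: [-2.4, -3.1, -0.6]
gripper_width: 0.003
grasp_force: 1.0
```

send_rows(deltas="0 -0.001 0 0; 0 -0.001 0 0")

```text
t: 15.9
eef_pos: [0.5475, 0.054, 0.1489]
tool_rot: [-0.0, 0.993, 0.114, 0.0]
contact_force: [0.4, -1.4, -0.7]
gripper_width: -0.0
grasp_force: 0.7
```

send_rows(deltas="0 -0.001 0 0; 0 -0.001 0 0")

```text
t: 16.1
eef_pos: [0.5475, 0.0542, 0.1489]
tool_rot: [0.0, 0.993, 0.114, 0.0]
contact_force: [0.3, -4.1, -0.8]
gripper_width: 0.001
grasp_force: 2.0
```

send_rows(deltas="0 -0.001 0 0; 0 -0.001 0 0")

```text
t: 16.3
eef_pos: [0.5475, 0.0543, 0.1489]
tool_rot: [0.001, 0.994, 0.113, 0.0]
contact_force: [0.2, -6.9, -0.2]
gripper_width: -0.003
grasp_force: 3.1
```

send_rows(deltas="0 -0.001 0 0; 0 -0.001 0 0")

```text
t: 16.5
eef_pos: [0.5474, 0.0544, 0.1489]
tool_rot: [0.001, 0.994, 0.113, 0.0]
contact_force: [1.1, -8.4, 0.2]
gripper_width: 0.002
grasp_force: 4.1
```

The bar has stopped at tool y = -74 mm against -74.5 mm expected for home, with the force rising. I'm backing away.

send_rows(deltas="0 0.01 0 0; 0 0.03 0 0; 0 0.04 -0.03 0; 0 0.04 -0.07 0; 0 0.04 -0.12 0")

```text
t: 17.0
eef_pos: [0.5552, 0.018, 0.269]
tool_rot: [-0.001, 0.993, 0.114, -0.001]
contact_force: [1.3, -0.9, 0.1]
gripper_width: 0.004
grasp_force: 0.0
```

send_rows(deltas="0 0.02 -0.02 0; 0 0.02 -0.03 0; 0 0.02 -0.03 0")

```text
t: 17.3
eef_pos: [0.561, -0.0011, 0.2997]
tool_rot: [-0.0, 0.994, 0.114, 0.001]
contact_force: [0.5, 1.1, 0.0]
gripper_width: -0.0
grasp_force: 0.0
```

```bash
python3 - <<'E'
from h import *
p=look(['scene','wrist'],('grip_top','pin_top','lock_axis','tin','brush'));save(p,'w7')
E
```

```text
tool [   1.3 -131.4] [ 0.561  -0.0011  0.2997] 17.3 [0.5 1.1 0. ]
scene grip_top [  0.8 -55.8] 0.158 0.68
scene pin_top [25.1  0.2] 0.159 0.97
scene lock_axis [-2.6 -6.1] 0.125 0.65
scene tin [ -85.2 -160.8] 0.097 0.58
scene brush [  88.2 -131.6] 0.102 0.97
wrist grip_top [ -2.9 -55.6] 0.152 0.69
wrist pin_top [28.4  0.3] 0.155 0.84
wrist lock_axis [ 2.6 -0.3] 0.122 0.76
wrist tin [ -82.3 -159.3] 0.102 0.81
wrist brush [  90.7 -136. ] 0.103 0.71
```

View pics/w7.png

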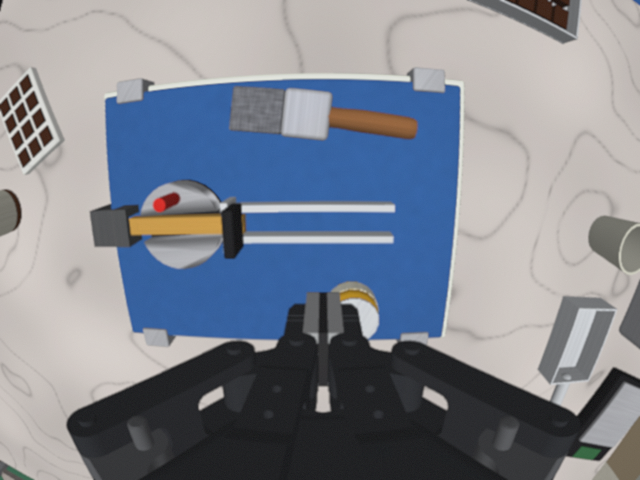

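The bar runs through the slot into the keeper at (115,226), the grip is against the ears at (232,230), the tin and brush haven't moved, and the tool is clear.

```bash
python3 -c "
from station import bot
print(bot.hand_in())"
```

```text
the job is handed in; nothing more can be done
None
```

The lid is locked: the disc's slot is lined up, the bar is fully home in the keeper, the tin and brush are where they started, the arm is clear, and the job is handed in (no verdict came back).

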